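# Reassemble the coffee roaster after cleaning

### The job

The little coffee roaster has been cleaned and its four parts lie about the bench: put it back together. Stand the glass chamber in the ring on top of the roaster, then put the steel screen dish on the chamber, the black chaff drum on the dish and last the chimney cap on the drum, in that order, each fully seated and upright. Do not let any of the four fall over, and leave the bean cup, the jar and the tamper standing where they are.

Things in the scene. Friction and masses are not known exactly. Their poses are not given: they have to be found in the camera images.
- roaster: fixed power base of the roaster: aluminium box 130 x 130 mm with a black deck 100 mm above the table; on the deck a black ring, 60 mm inside and 74 mm outside diameter, 12 mm high. Origin on the ring's axis at table height, z up; its slotted front looks along its own -x. It may stand left or right
- chamber: loose roasting chamber: upright clear glass tube with a steel foot and a steel rim, 54 mm outside diameter, 80 mm tall, open at the top (46 mm bore), closed below; the lowest 6 mm tapers to 46 mm. It stands inside the ring, its underside on the deck. Origin at the centre of its underside, z up the axis; about 0.18 kg
- screen: loose screen dish: shallow steel dish with a perforated floor, 60 mm outside diameter, 24 mm tall in all: a tapered spigot below (8 mm deep, 37 mm diameter narrowing to 30 mm at its foot), on which it stands, and above it a dish 16 mm high, open at the top (47 mm bore, 12 mm deep). The spigot goes into the chamber's mouth and the dish rests on the rim. Origin at the centre of the spigot's foot (8 mm below the dish's underside), z up the axis; about 0.09 kg
- drum: loose chaff drum: black drum with four small amber windows in its side, 62 mm outside diameter, 60 mm tall in all: the same 8 mm spigot below, on which it stands, then a body 52 mm high, open at the top (47 mm bore). The spigot goes into the screen dish and the body rests on the dish's rim. Origin at the centre of the spigot's foot, z up the axis; about 0.14 kg
- cap: loose chimney cap: aluminium, 52 mm tall in all: the same 8 mm spigot below, on which it stands, then a disc 56 mm in diameter and 9 mm thick, then a chimney stub 32 mm in diameter and 35 mm high with a black mouth, by which to grip it. The spigot goes into the drum's mouth and the disc rests on the drum's rim. Origin at the centre of the spigot's foot, z up the axis; about 0.11 kg
- bean_cup: bystander, to be left alone: open steel cup without handle, 72 mm across the rim, 55 mm tall. Origin at the centre of its underside
- jar: bystander, to be left alone: amber jar with a white lid and a paper label, 58 mm in diameter, 85 mm tall. Origin at the centre of its underside
- tamper: bystander, to be left alone: dark wooden tamper, foot 54 mm in diameter, waisted, with a knob 34 mm wide, 78 mm tall. Origin at the centre of its underside
- scale: bystander, fixed: flat black scale with a steel pan, 160 x 125 mm, 22 mm high. Origin at the centre of its underside. It stands on the side away from the roaster
There are look-alikes about, which are no part of the job. Leave any blue or pink look-alike of the cap alone.

How it is judged:
On the way, in this order (a step that is already met when the one before it is completed fails the run):
1. the glass chamber stands in the ring on the roaster (horizontal distance between chamber and roaster below 0.008 m and z of chamber in the frame of roaster between 0.096 and 0.104 m and angle between chamber's own z axis and vertical below 0.07 rad), for 0.2 s.
2. the screen dish is seated on the chamber (horizontal distance between screen and chamber below 0.008 m and z of screen in the frame of roaster between 0.168 and 0.176 m and angle between screen's own z axis and vertical below 0.07 rad), for 0.2 s.
3. the black drum is seated on the screen dish (horizontal distance between drum and screen below 0.008 m and z of drum in the frame of roaster between 0.184 and 0.192 m and angle between drum's own z axis and vertical below 0.07 rad), for 0.2 s.
4. the chimney cap is seated on the drum (horizontal distance between cap and drum below 0.008 m and z of cap in the frame of roaster between 0.236 and 0.244 m and angle between cap's own z axis and vertical below 0.07 rad), for 0.2 s.
At the end, for the whole second after the job is handed in: From the roaster's deck up: chamber, screen dish, drum, cap, each centred within 8 mm on the one below it, within 4 mm of its seated height (undersides or spigot feet 100, 172, 188 and 240 mm above the table), upright within 4 degrees, and at rest (all of step 1 and all of step 2 and all of step 3 and all of step 4 and linear speed of each of chamber, screen, drum, cap below 0.02 m/s); the robot touches nothing.
It fails at once if the bean cup is pushed more than 30 mm or knocked over (distance of bean_cup from where it was at the start of the episode above 0.03 m or angle between bean_cup's own z axis and vertical above 0.6 rad).
It fails at once if the jar is pushed more than 30 mm or knocked over (distance of jar from where it was at the start of the episode above 0.03 m or angle between jar's own z axis and vertical above 0.6 rad).
It fails at once if the tamper is pushed more than 30 mm or knocked over (distance of tamper from where it was at the start of the episode above 0.03 m or angle between tamper's own z axis and vertical above 0.6 rad).
It fails at once if one of the roaster's four parts falls over (angle between any of chamber, screen, drum, cap's own z axis and vertical above 1 rad).
It also fails if it takes over 99 s, if anything falls off the work surface, if the arm or the gripper's body presses on something with over 40 N, if the wrist force passes 120 N, or if a joint passes its speed limit or range.

### The arm

A 7-joint arm with a two-finger parallel gripper is mounted at the origin on the work surface. World frame = base frame: x ahead of the robot, y to its left, z up, the work surface at z = 0. Lengths are in m, angles in rad, forces in N, time in s.
With the tool pointing down it reaches from about 0.425 to 0.925 m from the base axis. Payload 6.8 kg.
Tool frame: the origin (TCP) lies midway between the tips of the shut fingers; the grasp point (between the pads) lies bot.grip_point_offset behind it (bot.grip_point_offset is the distance from the TCP to the grasp point, in m); z points along the fingers, y is the line along which they close (so a half turn about z gives the same grasp; the last joint's range is limited). The gripper opens to 85 mm and grips with 20 to 120 N. Pads are 22 mm wide; open, the fingers measure 114 mm over their backs; the gripper's body (76 mm by 85 mm) begins 54 mm behind the grasp point. The pads swing forward as they close: fully open they stand 13 mm farther back than shut.
Start: joints at [1.143, 0.477, 0.022, 1.555, -0.011, 1.109, -0.083], TCP at [0.212, -0.641, 0.231] pointing down, gripper open.
Joint ranges: [-2.96, 2.96], [-0.34, 2.1], [-1.41, 1.46], [0.24, 2.44], [-1.37, 4.51], [0.17, 1.92], [-2.96, 2.96]. Speed limits (rad/s): [2.39, 2.39, 3.14, 3.14, 3.14, 3.14, 3.14].

### API

Orientations are given as a unit quaternion [w, x, y, z].
In Python, from station import get_obs, cams, job, bot gives the robot as it stands.
- The arm moves only by the tool arm_command, never from a script. Its argument "rows" is a list that holds one entry, the list of rows, each a list of 5 numbers: the finger opening in mm, from 0 to 85.4, then the shift along the world's x, y, z in units of 60 mm (1.0 is 60 mm), then the turn about the world's z in units of 0.08 rad (1.0 is 0.08 rad). In form: [[[grip, x, y, z, turn], ...]]. A call has exactly 10 rows; each row shifts and turns the commanded pose from where the row before left it; what a row does not reach is not made up. A row lasts 1/8 s, in which the tool goes at most 62.5 mm and 10.7 degrees, less where a joint would pass 70% of its speed; a pose out of reach is approached as far as the arm can. A call with a number of a shift or a turn outside -1 to 1 is refused whole. A call with a gripper value outside its range is refused whole. The fingers move at their own pace and stop on an object; "newtons" is the grip in N (left out, the last holds). Time passes only in rows, so rows that do not move let the fingers close, or fill a call up. It gives the time, the measured TCP pose, the force, the opening and the grip force at its end, in the units of the state.
- get_obs(): the state, without advancing time (a new reading comes with each control period).
- cams.read_camera(name): name is "scene" or "side" or "wrist"; returns the picture (480x640x3 uint8, red, green, blue); there is no depth.
- cams.camera_params(name): a dict with "K" (3x3 intrinsics, pixels), "extrinsics" (4x4, takes a point from camera to world coordinates). Camera axes: x right, y down, z forward; pixel columns grow to the right and rows downward; lengths in m; the calibration is good to about 2 mm. The wrist camera is an equidistant fisheye: a pixel r from the principal point sees the ray r / f radians off the axis. A picture is of the moment at which its call begins: read the wrist's pose just before it. camera_params takes no time and is no camera call; for the wrist camera it gives the pose at the moment of the call.
- job.hand_in(): hands the job in; it is judged then, once.
The state is a dict: "t": time; "q": joint angles; "joint_vel": joint speeds; "joint_torque": joint torques, N m; "eef_pos": TCP position; "tool_rot": TCP orientation; "contact_force": force on the tool from outside, world axes, zero at the start; "torque": the same for the moment, N m; "gripper_width": opening from 0.0 (shut) to 1.0 (fully open); "grasp_force": force on a finger pad.
Only numpy, scipy, OpenCV 4.12 (cv2) and the standard library are available. Lean on these libraries where they do the work, as an engineer would, in place of code of your own. Each camera call takes 0.05 s, during which the arm holds its last target. There are 200 camera calls.

## Working session

There is one attempt and no reset: what is moved stays moved. The work goes in short steps, Python scripts to look and compute and a tool call to move; the robot and the scene stay as the last step left them, time stands still between calls to the robot, and variables do not carry over. Pictures are saved under pics/ and viewed, at most 14 in all, crops included, and the job is handed in when it is done.

Besides the shell and the picture viewer there is one more tool, called after "Call:" as name(argument=value, ...) on one line, values as JSON. arm_command: Moves the arm, as the interface text tells. Its arguments: {"type":"object","properties":{"rows":{"type":"array"},"newtons":{"type":"number"}},"required":["rows"]}

```bash
mkdir -p pics; ls
python3 - <<'E'
from station import get_obs,cams,job,bot
import cv2,numpy as np
np.set_printoptions(precision=4,suppress=True)
o=get_obs();print(o['t'],o['eef_pos'],o['tool_rot'],bot.grip_point_offset,o['gripper_width'])
for n in('scene','side','wrist'):
    p=cams.camera_params(n);print(n,p['K'],p['extrinsics'])
    cv2.imwrite(f'pics/{n}0.png',cams.read_camera(n)[:,:,::-1])
E
```

```text
pics
0.0 [ 0.212  -0.6402  0.2303] [-0.0009  0.9872  0.1592 -0.0002] 0.0187 0.9954723766750051
scene [[469.5563   0.     318.9781]
 [  0.     469.5563 238.6521]
 [  0.       0.       1.    ]] [[ 0.3546  0.6377 -0.6838  1.0227]
 [ 0.935  -0.2367  0.2642 -0.189 ]
 [ 0.0066 -0.733  -0.6802  0.532 ]
 [ 0.      0.      0.      1.    ]]
side [[473.1412   0.     322.2744]
 [  0.     473.1412 241.995 ]
 [  0.       0.       1.    ]] [[-0.9935 -0.0911  0.068   0.4365]
 [-0.1132  0.7431 -0.6595  0.6233]
 [ 0.0096 -0.6629 -0.7486  0.7466]
 [ 0.      0.      0.      1.    ]]
wrist [[371.6483   0.     319.1319]
 [  0.     371.6483 240.8538]
 [  0.       0.       1.    ]] [[ 0.3138 -0.9076 -0.279   0.2835]
 [-0.9495 -0.3006 -0.0903 -0.6177]
 [-0.0019  0.2933 -0.956   0.3733]
 [ 0.      0.      0.      1.    ]]
```

View pics/scene0.png

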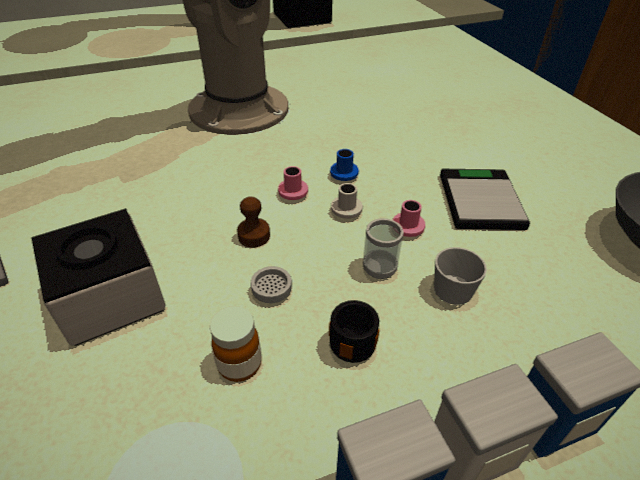

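View pics/side0.png

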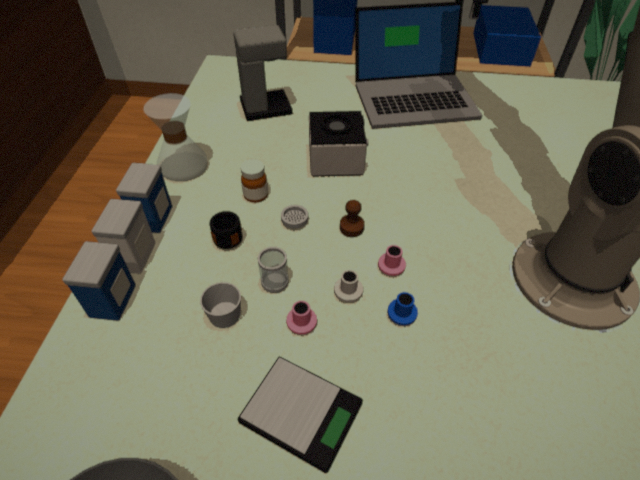

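Run:
```python
import cv2,numpy as np
def tile(im,x,y,w,h,s):
    t=cv2.resize(im[y:y+h,x:x+w],None,fx=s,fy=s,interpolation=cv2.INTER_CUBIC)
    t=np.clip(t.astype(float)*1.3,0,255).astype(np.uint8)
    for k in range(0,w,10): cv2.line(t,(k*s,0),(k*s,h*s if (x+k)%50==0 else 6),(0,0,255),1)
    for k in range(0,h,10): cv2.line(t,(0,k*s),(w*s if (y+k)%50==0 else 6,k*s),(0,0,255),1)
    cv2.putText(t,f'{x},{y}',(10,20),0,.5,(255,0,0),1); return t
a=cv2.imread('pics/scene0.png');b=cv2.imread('pics/side0.png')
T=[tile(a,x,y,130,100,3) for x,y in((25,200),(320,170),(206,236),(300,280))]
cv2.imwrite('pics/c1.png',np.vstack([np.hstack(T[:2]),np.hstack(T[2:])]))
cv2.imwrite('pics/c2.png',tile(b,195,105,220,200,3)[:600])
```

```text
(no output)
```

View pics/c1.png

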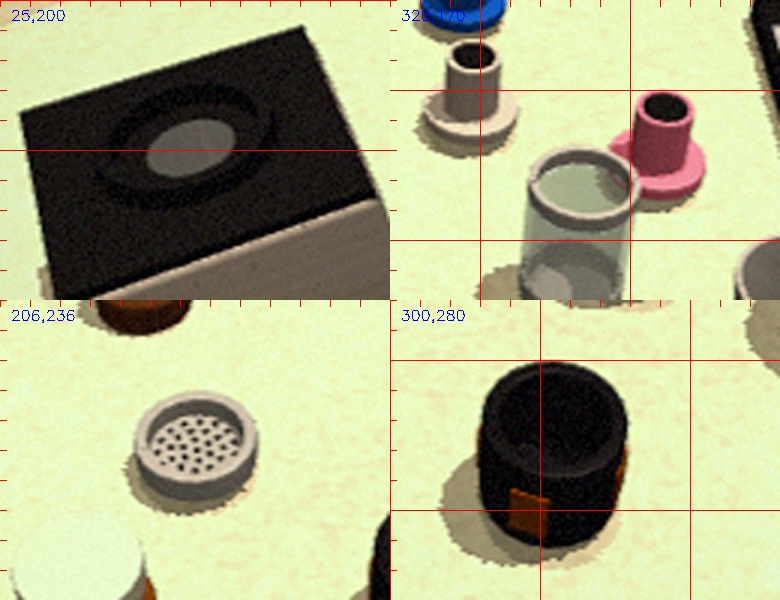

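View pics/c2.png

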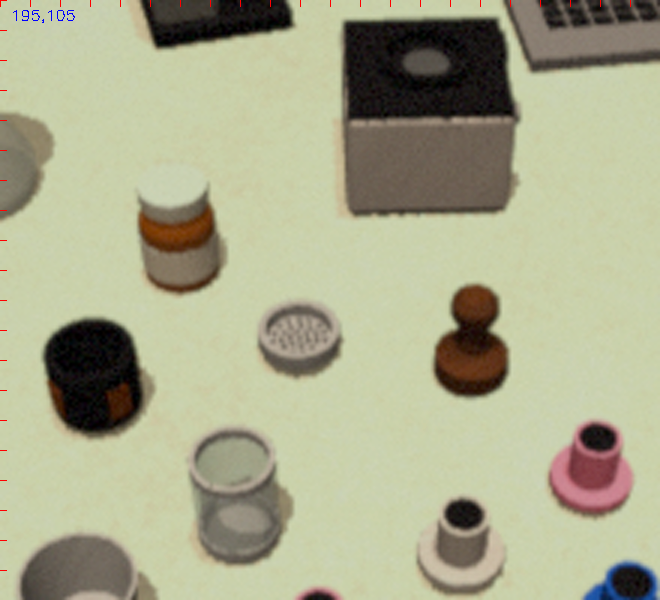

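```bash
cat > h.py <<'E'
import numpy as np,cv2
from station import get_obs,cams,job,bot
np.set_printoptions(precision=4,suppress=True)
def ray(n,uv,p=None):
    p=p or cams.camera_params(n);K=p['K'];E=p['extrinsics']
    d=np.array([(uv[0]-K[0,2])/K[0,0],(uv[1]-K[1,2])/K[1,1],1.])
    if n=='wrist':
        r=np.hypot(d[0],d[1]);d=np.array([d[0]/r*np.sin(r),d[1]/r*np.sin(r),np.cos(r)]) if r>0 else np.array([0,0,1.])
    return E[:3,3],E[:3,:3]@d
def atz(n,uv,z,p=None):
    c,d=ray(n,uv,p);return (c+d*(z-c[2])/d[2])[:2]
def proj(n,X,p=None):
    p=p or cams.camera_params(n);K=p['K'];E=p['extrinsics'];v=E[:3,:3].T@(np.asarray(X)-E[:3,3])
    if n=='wrist':
        r=np.hypot(v[0],v[1]);a=np.arctan2(r,v[2]);q=v[:2]/r*a
    else:q=v[:2]/v[2]
    return q*K[0,0]+K[:2,2]
def circ(n,x,y,z,r,p=None):
    p=p or cams.camera_params(n)
    return np.array([proj(n,(x+r*np.cos(t),y+r*np.sin(t),z),p) for t in np.linspace(0,2*np.pi,60)])
E
python3 - <<'E'
from h import *
D={'deck':(.1,(88.7,249.7),(337,126)),'chamber':(.08,(384.7,231.3),(272.3,257)),'screen':(.024,(271.3,281.7),(294.8,214.7)),
'drum':(.06,(355,319.8),(225.3,222)),'cap':(.052,(348,188.7),(349.7,276.3)),'tamper':(.01,(254,236),(352,229)),'jar':(.085,(235,327),(252.7,166)),
'pink1':(.052,(292,171),(394.3,250.7)),'pink2':(.052,(411.7,205),(303,305)),'blue':(.052,(345,153),(405,297)),'cup':(.055,(459,264),(222,296))}
for k,(z,a,b) in D.items():print(k,atz('scene',a,z),atz('side',b,z))
for n,c in(('scene',[(31.7,237.7),(126,209),(150,266.7),(44,299)]),('side',[(309.3,112.3),(361.7,111.7),(366,143.7),(310.3,145)])):
    q=np.array([atz(n,u,.1) for u in c]);print(q,q.mean(0),[np.linalg.norm(q[i]-q[i-1]) for i in range(4)])
E
```

```text
deck [ 0.5032 -0.3123] [ 0.502  -0.3097]
chamber [0.5867 0.0809] [0.5835 0.0835]
screen [ 0.5736 -0.0888] [ 0.5695 -0.084 ]
drum [ 0.7029 -0.0164] [ 0.6982 -0.0112]
cap [0.4407 0.0878] [0.4398 0.0891]
tamper [ 0.4548 -0.0841] [ 0.4446 -0.0702]
jar [ 0.6805 -0.1604] [ 0.6716 -0.1603]
pink1 [0.3582 0.0151] [0.3588 0.0167]
pink2 [0.5173 0.1679] [0.5164 0.1621]
blue [0.3367 0.1266] [0.3384 0.1235]
cup [0.6615 0.1633] [0.6609 0.1624]
[[ 0.452  -0.3835]
 [ 0.4325 -0.2604]
 [ 0.5628 -0.2404]
 [ 0.5734 -0.3632]] [ 0.5052 -0.3119] [np.float64(0.12310730562081303), np.float64(0.12466774015260548), np.float64(0.13182288002406306), np.float64(0.12321625073557951)]
[[ 0.5735 -0.3573]
 [ 0.4482 -0.3761]
 [ 0.4312 -0.2506]
 [ 0.5544 -0.2301]] [ 0.5018 -0.3035] [np.float64(0.12861861458024865), np.float64(0.126668126830802), np.float64(0.12663632788064372), np.float64(0.12482785526795019)]
```

Call:
arm_command(rows=[[[85,0.47,0.92,0,0],[85,0.47,0.92,0,0],[85,0.47,0.92,0,0],[85,0.47,0.92,0,0],[85,0.47,0.92,0,0],[85,0.47,0.92,0,0],[85,0.47,0.92,0,0],[85,0.47,0.92,0,0],[85,0.47,0.92,0,0],[85,0.47,0.92,0,0]]], newtons=40)

```text
t: 1.4
eef_pos: [0.4947, -0.0871, 0.2314]
tool_rot: [0.0, 0.987, 0.159, 0.0]
contact_force: [1.5, 0.8, 0.6]
gripper_width: 0.995
grasp_force: 0.0
```

Call:
arm_command(rows=[[[85,0.38,0.705,0,0],[85,0.38,0.705,0,0],[85,0.38,0.705,-0.2,0],[85,0.37,0.705,-0.2,0],[85,0,0,-0.2,0],[85,0,0,0,0],[85,0,0,0,0],[85,0,0,0,0],[85,0,0,0,0],[85,0,0,0,0]]])

```text
t: 2.65
eef_pos: [0.5849, 0.0801, 0.1956]
tool_rot: [0.0, 0.987, 0.159, 0.0]
contact_force: [0.3, 0.5, -0.1]
gripper_width: 0.994
grasp_force: 0.0
```

```bash
cat >> h.py <<'E'
def shot(name,circles=(),crop=None):
    p=cams.camera_params('wrist');im=cams.read_camera('wrist')[:,:,::-1].copy()
    np.save('pics/'+name+'.npy',im);o=get_obs();print(o['t'],o['eef_pos'],p['extrinsics'][:3,3])
    for c in circles: cv2.polylines(im,[np.round(circ('wrist',*c,p=p)*8).astype(int)],True,(0,0,255),1,cv2.LINE_AA,3)
    cv2.imwrite('pics/'+name+'.png',im)
    np.savez('pics/'+name+'_p.npz',**p)
E
python3 - <<'E'
from h import *
shot('w1',[(.585,.082,.08,.027),(.7,-.0135,.06,.031),(.440,.0885,.052,.016),(.571,-.086,.024,.03)])
E
```

```text
2.7 [0.5849 0.0802 0.1955] [0.6562 0.1029 0.3386]
```

View pics/w1.png

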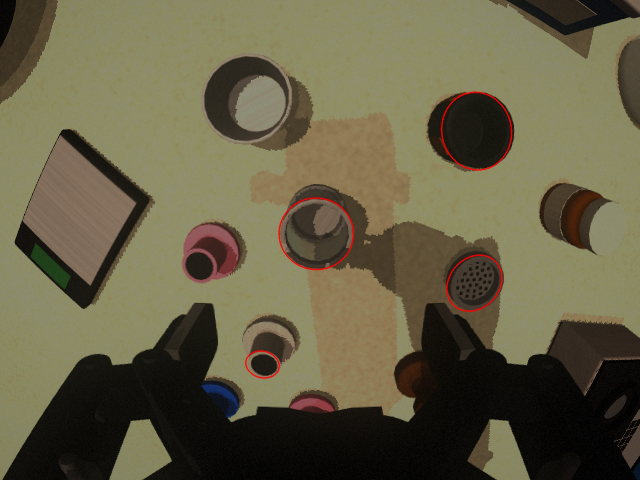

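Call:
arm_command(rows=[[[85,0,0.03,-0.6,0],[85,0,0,-0.6,0],[85,0,0,-0.6,0],[85,0,0,-0.5,0],[85,0,0,-0.28,0],[85,0,0,0,0],[45,0,0,0,0],[45,0,0,0,0],[45,0,0,0,0],[45,0,0,0,0]]])

```text
t: 3.95
eef_pos: [0.5858, 0.0825, 0.0422]
tool_rot: [0.0, 0.987, 0.159, 0.001]
contact_force: [-1.9, -0.3, 6.0]
gripper_width: 0.63
grasp_force: 42.0
```

Call:
arm_command(rows=[[[45,0,0,0.5,0],[45,0,0,0.95,0],[45,0,0,0.95,0],[45,-0.2,-0.935,0,0],[45,-0.2,-0.935,0,0],[45,-0.2,-0.935,0,0],[45,-0.2,-0.935,0,0],[45,-0.2,-0.935,0,0],[45,-0.2,-0.935,0,0],[45,-0.2,-0.935,0,0]]])

```text
t: 5.2
eef_pos: [0.5001, -0.3122, 0.1851]
tool_rot: [0.0, 0.987, 0.159, 0.0]
contact_force: [0.6, -0.8, -2.3]
gripper_width: 0.632
grasp_force: 43.1
```

Call:
arm_command(rows=[[[45,0,0,0,0],[45,0,0,0,0],[45,0,0,0,0],[45,0,0,0,0],[45,0,0,0,0],[45,0,0,0,0],[45,0,0,0,0],[45,0,0,0,0],[45,0,0,0,0],[45,0,0,0,0]]])

```text
t: 6.45
eef_pos: [0.5008, -0.3105, 0.1845]
tool_rot: [0.0, 0.987, 0.159, 0.0]
contact_force: [0.6, -0.0, -2.1]
gripper_width: 0.633
grasp_force: 43.2
```

```bash
cat >> h.py <<'E'
def tile(im,x,y,w,h,s):
    t=cv2.resize(im[y:y+h,x:x+w],None,fx=s,fy=s,interpolation=cv2.INTER_CUBIC)
    t=np.clip(t.astype(float)*1.6,0,255).astype(np.uint8)
    for k in range(0,w,10): cv2.line(t,(k*s,0),(k*s,6),(0,0,255),1)
    for k in range(0,h,10): cv2.line(t,(0,k*s),(6,k*s),(0,0,255),1)
    cv2.putText(t,f'{x},{y}',(10,20),0,.5,(255,0,0),1); return t
def two(name,circles,w=130,h=180,s=3):
    """crops of scene and side round the first circle, circles drawn"""
    T=[]
    for n in('scene','side'):
        im=cams.read_camera(n)[:,:,::-1].copy();np.save(f'pics/{name}{n}.npy',im);p=cams.camera_params(n)
        u=np.clip(proj(n,circles[0][:3],p).astype(int)-[w//2,h//2],0,[640-w,480-h])
        t=tile(im,*u,w,h,s)
        for c in circles: cv2.polylines(t,[np.round(((circ(n,*c,p=p)-u)*s+s/2)*8).astype(int)],True,(0,255,0),1,cv2.LINE_AA,3)
        T.append(t)
    cv2.imwrite(f'pics/{name}.png',np.hstack(T))
    o=get_obs();print(o['t'],o['eef_pos'],o['contact_force'],o['gripper_width'])
E
python3 - <<'E'
from h import *
x,y=get_obs()['eef_pos'][:2]
two('s1',[(x,y,.112+.03,.027),(x,y,.13+.08,.027),(.5025,-.311,.112,.037),(.5025,-.311,.112,.03)])
shot('w2',[(x,y,.13+.08,.027),(.5025,-.311,.112,.037)])
E
```

```text
6.55 [ 0.5008 -0.3105  0.1845] [-0.7864 -0.0836 -2.1491] 0.6314682720594473
6.6 [ 0.5008 -0.3105  0.1845] [ 0.5722 -0.2877  0.3274]
```

View pics/s1.png

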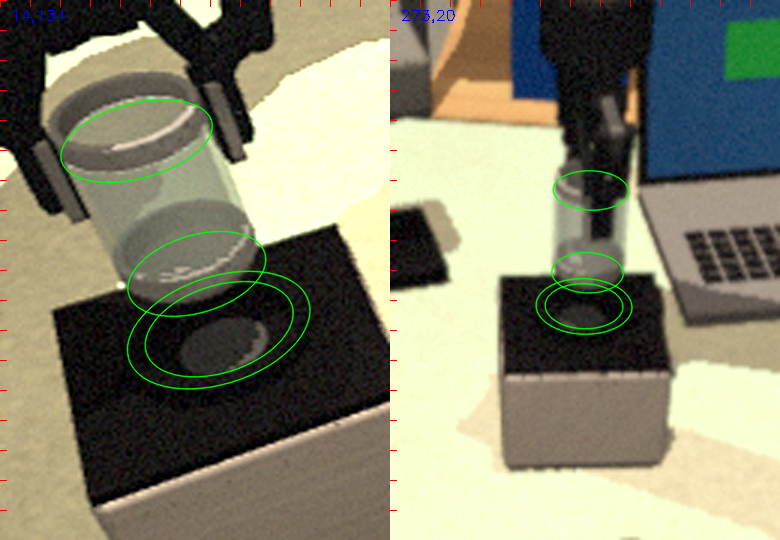

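Run:
```python
from h import *
T=[]
for n,(x,y) in(('scene',(35,205)),('side',(290,95))):
    im=cv2.imread(f'pics/{n}0.png');im=(255*(im/255.)**.45).astype(np.uint8)
    s=4;t=cv2.resize(im[y:y+75,x:x+100],None,fx=s,fy=s,interpolation=cv2.INTER_CUBIC)
    for c in[(.5025,-.311,.112,.037),(.5025,-.311,.112,.03)]:cv2.polylines(t,[np.round(((circ(n,*c)-[x,y])*s+s/2)*8).astype(int)],True,(0,255,0),1,cv2.LINE_AA,3)
    T.append(t)
im=np.load('pics/w2.npy');p=dict(np.load('pics/w2_p.npz'))
im=(255*(im/255.)**.55).astype(np.uint8)
for c in[(.5008,-.3105,.222,.027),(.5025,-.311,.112,.037)]:cv2.polylines(im,[np.round(circ('wrist',*c,p=p)*8).astype(int)],True,(0,255,0),1,cv2.LINE_AA,3)
w=im[130:280,220:420]
cv2.imwrite('pics/d1.png',np.vstack([np.hstack(T),np.hstack([cv2.resize(w,(400,300)),np.zeros((300,400,3),np.uint8)])]))
```

```text
(no output)
```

View pics/d1.png

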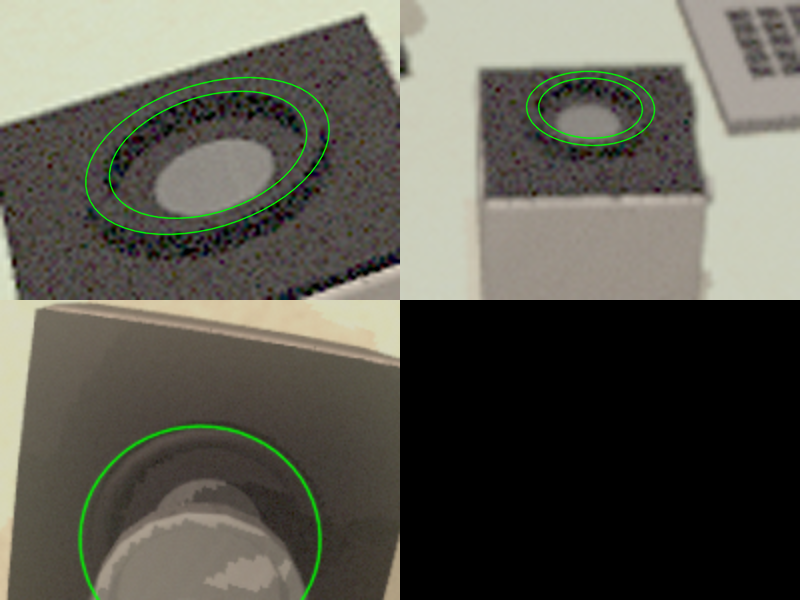

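Run:
```python
from h import *
im=np.load('pics/w2.npy');p=dict(np.load('pics/w2_p.npz'))
print(proj('wrist',(.5008,-.3105,.222),p))
im=(255*(im/255.)**.55).astype(np.uint8)
for z,r in((.222,.027),(.222,.023),(.143,.023)):cv2.polylines(im,[np.round(circ('wrist',.5008,-.3105,z,r,p=p)*8).astype(int)],True,(0,255,0),1,cv2.LINE_AA,3)
cv2.imwrite('pics/d2.png',cv2.resize(im[210:410,190:450],None,fx=3,fy=3))
```

```text
[316.9257 359.8966]
```

View pics/d2.png

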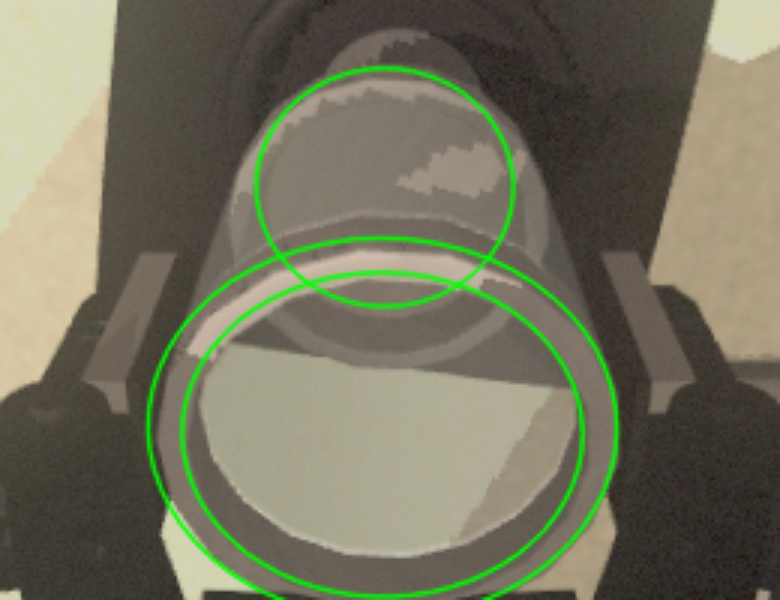

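Call:
arm_command(rows=[[[45,0.03,-0.01,0,0],[45,0,0,-0.2,0],[45,0,0,-0.2,0],[45,0,0,-0.15,0],[45,0,0,-0.1,0],[45,0,0,-0.03,0],[45,0,0,0,0],[45,0,0,0,0],[45,0,0,0,0],[45,0,0,0,0]]])

```text
t: 7.85
eef_pos: [0.5027, -0.3111, 0.1439]
tool_rot: [0.0, 0.987, 0.159, 0.0]
contact_force: [0.9, 0.6, -2.2]
gripper_width: 0.633
grasp_force: 43.2
```

Call:
arm_command(rows=[[[45,0,0,-0.02,0],[45,0,0,-0.02,0],[45,0,0,0,0],[62,0,0,0,0],[85,0,0,0,0],[85,0,0,0,0],[85,0,0,0.3,0],[85,0,0,0.6,0],[85,0,0,0.6,0],[85,0,0,0,0]]])

```text
t: 9.1
eef_pos: [0.5048, -0.312, 0.2359]
tool_rot: [0.002, 0.987, 0.159, 0.003]
contact_force: [-0.0, -0.1, 0.3]
gripper_width: 0.997
grasp_force: 0.0
```

Run:
```python
from h import *
shot('w3',[(.5025,-.311,.18,.027),(.571,-.086,.024,.03)])
two('s2',[(.5025,-.311,.18,.027),(.5025,-.311,.112,.037)])
a=cv2.imread('pics/w3.png')[130:430,150:550];b=cv2.imread('pics/s2.png')
cv2.imwrite('pics/d3.png',np.hstack([cv2.resize(a,(400,300)),cv2.resize(b,(400,300))]))
```

```text
9.15 [ 0.5037 -0.3116  0.2338] [ 0.5752 -0.2887  0.3792]
9.25 [ 0.5023 -0.311   0.2314] [ 0.9662  0.3803 -0.421 ] 0.9959908899776665
```

View pics/d3.png

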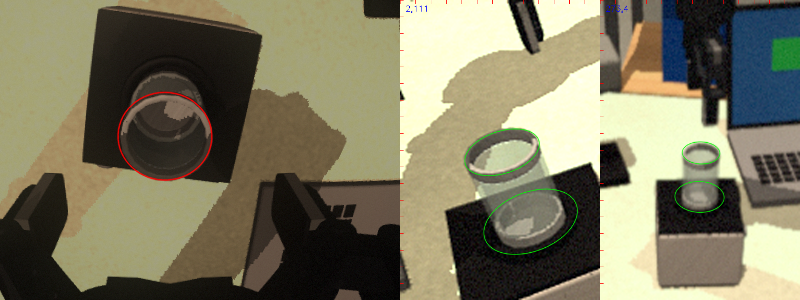

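Call:
arm_command(rows=[[[85,0.286,0.935,0,0],[85,0.286,0.935,0,0],[85,0.286,0.935,0,0],[85,0.286,0.935,0,0],[85,0,0.01,-0.8,0],[85,0,0,-0.9,0],[85,0,0,-0.8,0],[85,0,0,-0.4,0],[85,0,0,0,0],[85,0,0,0,0]]])

```text
t: 10.5
eef_pos: [0.5717, -0.086, 0.058]
tool_rot: [0.0, 0.987, 0.159, 0.0]
contact_force: [0.1, -0.0, -0.6]
gripper_width: 0.994
grasp_force: 0.0
```

Run:
```python
from h import *
shot('w4',[(.571,-.086,.024,.03)])
cv2.imwrite('pics/d4.png',cv2.resize(cv2.imread('pics/w4.png')[130:430,120:520],(800,600)))
```

```text
10.55 [ 0.5721 -0.0861  0.0585] [ 0.643  -0.0633  0.2009]
```

View pics/d4.png

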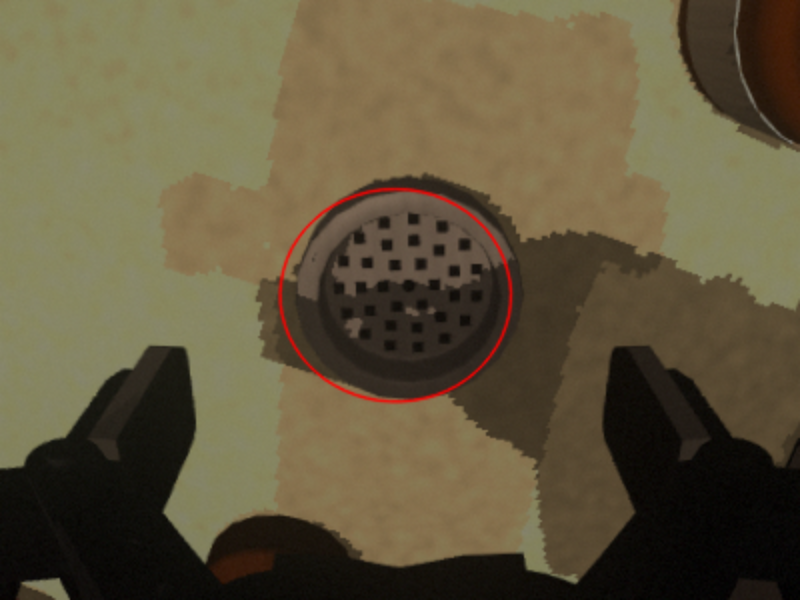

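Call:
arm_command(rows=[[[85,0.015,-0.05,-0.4,0],[85,0,0,-0.4,0],[85,0,0,-0.12,0],[85,0,0,0,0],[55,0,0,0,0],[55,0,0,0,0],[55,0,0,0,0],[55,0,0,0,0],[55,0,0,0.1,0],[55,0,0,0.4,0]]])

```text
t: 11.8
eef_pos: [0.5711, -0.089, 0.0318]
tool_rot: [-0.0, 0.987, 0.159, -0.001]
contact_force: [0.5, -0.6, -0.0]
gripper_width: 0.676
grasp_force: 43.0
```

Call:
arm_command(rows=[[[55,0,0,0.9,0],[55,0,0,1,0],[55,0,0,1,0],[55,-0.23,-0.74,0,0],[55,-0.23,-0.74,0,0],[55,-0.23,-0.74,0,0],[55,-0.23,-0.74,0,0],[55,-0.22,-0.74,0,0],[55,0,0,0,0],[55,0,0,0,0]]])

```text
t: 13.05
eef_pos: [0.5038, -0.3105, 0.2063]
tool_rot: [-0.0, 0.987, 0.159, 0.0]
contact_force: [0.3, 1.5, -0.9]
gripper_width: 0.675
grasp_force: 43.2
```

Run:
```python
from h import *
o=get_obs();x,y,z=o['eef_pos'];f=z-.0035
shot('w5',[(x,y,f+.024,.03)])
two('s3',[(x,y,f,.015),(x,y,f+.024,.03),(.5025,-.311,.18,.027)],100,100,3)
b=cv2.imread('pics/s3.png');a=cv2.imread('pics/w5.png')[210:470,120:520]
cv2.imwrite('pics/d5.png',np.vstack([b,cv2.resize(a,(600,300),fx=1)])[:600])
```

```text
13.1 [ 0.5042 -0.3098  0.2064] [ 0.5751 -0.2878  0.3493]
13.2 [ 0.5044 -0.3095  0.2063] [-0.1985 -0.756  -1.1799] 0.6803810679571176
```

View pics/d5.png

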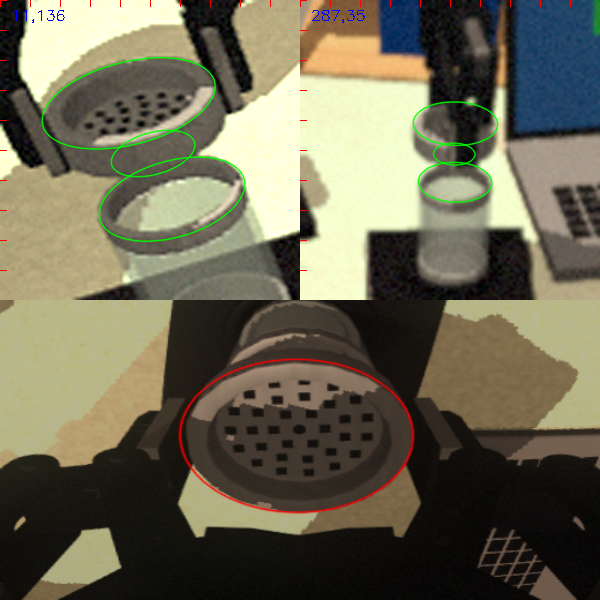

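Call:
arm_command(rows=[[[55,-0.03,-0.025,0,0],[55,0,0,-0.15,0],[55,0,0,-0.15,0],[55,0,0,-0.1,0],[55,0,0,-0.07,0],[55,0,0,-0.02,0],[55,0,0,-0.02,0],[55,0,0,0,0],[55,0,0,0,0],[55,0,0,0,0]]])

```text
t: 14.45
eef_pos: [0.5022, -0.3127, 0.1758]
tool_rot: [0.0, 0.987, 0.159, 0.0]
contact_force: [0.1, 0.6, 1.8]
gripper_width: 0.68
grasp_force: 43.3
```

Call:
arm_command(rows=[[[55,0,0,-0.01,0],[55,0,0,0,0],[65,0,0,0,0],[85,0,0,0,0],[85,0,0,0,0],[85,0,0,0,0],[85,0,0,0.4,0],[85,0,0,0.6,0],[85,0,0,0,0],[85,0,0,0,0]]])

```text
t: 15.7
eef_pos: [0.5017, -0.3125, 0.2345]
tool_rot: [-0.0, 0.987, 0.159, -0.0]
contact_force: [0.1, -0.7, 0.2]
gripper_width: 0.996
grasp_force: 0.0
```

Run:
```python
from h import *
two('s4',[(.5025,-.311,.196,.03),(.5025,-.311,.18,.027)],100,100,4)
```

```text
15.8 [ 0.5013 -0.3123  0.2338] [-1.0192 -0.4013  0.3953] 0.9924300041681892
```

View pics/s4.png

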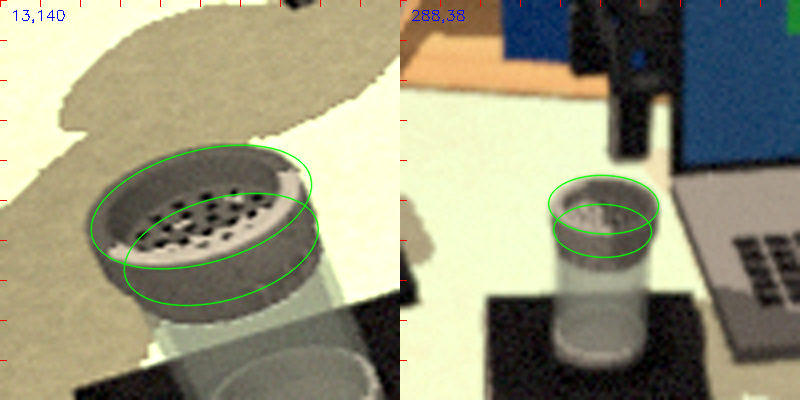

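Call:
arm_command(rows=[[[85,0.551,0.836,0,0],[85,0.551,0.836,0,0],[85,0.551,0.836,0,0],[85,0.551,0.836,0,0],[85,0.551,0.836,0,0],[85,0.551,0.836,0,0],[85,0,0,-0.9,0],[85,0,0,-0.9,0],[85,0,0,-0.4,0],[85,0,0,0,0]]])

```text
t: 17.05
eef_pos: [0.6979, -0.0118, 0.0994]
tool_rot: [-0.0, 0.987, 0.159, -0.003]
contact_force: [0.3, -0.9, 0.6]
gripper_width: 0.996
grasp_force: 0.0
```

Run:
```python
from h import *
shot('w6',[(.70,-.011,.06,.031)])
a=cv2.imread('pics/w6.png');a=(255*(a/255.)**.6).astype(np.uint8)
cv2.imwrite('pics/d6.png',cv2.resize(a[130:430,120:520],(800,600)))
```

```text
17.1 [ 0.6995 -0.0116  0.1017] [0.7702 0.0111 0.2418]
```

View pics/d6.png

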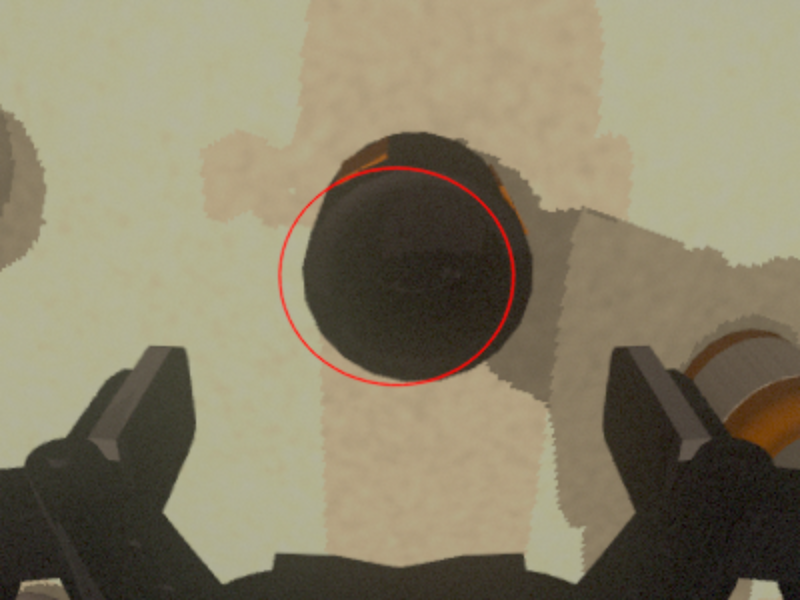

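Call:
arm_command(rows=[[[85,0.04,-0.07,-0.2,0],[85,0,0,-0.5,0],[85,0,0,-0.4,0],[85,0,0,-0.17,0],[85,0,0,0,0],[55,0,0,0,0],[55,0,0,0,0],[55,0,0,0,0],[55,0,0,0,0],[55,0,0,0,0]]])

```text
t: 18.35
eef_pos: [0.7039, -0.0156, 0.0283]
tool_rot: [0.0, 0.987, 0.159, 0.001]
contact_force: [-0.3, 0.1, 6.0]
gripper_width: 0.719
grasp_force: 44.2
```

Call:
arm_command(rows=[[[55,0,0,0.7,0],[55,0,0,1,0],[55,0,0,1,0],[55,0,0,1,0],[55,-0.56,-0.82,0,0],[55,-0.56,-0.82,0,0],[55,-0.56,-0.82,0,0],[55,-0.56,-0.82,0,0],[55,-0.56,-0.82,0,0],[55,-0.55,-0.82,0,0]]])

```text
t: 19.6
eef_pos: [0.5, -0.3124, 0.2486]
tool_rot: [0.0, 0.987, 0.159, -0.0]
contact_force: [0.1, -0.1, -1.3]
gripper_width: 0.719
grasp_force: 44.6
```

Call:
arm_command(rows=[[[55,0,0,0,0],[55,0,0,0,0],[55,0,0,0,0],[55,0,0,0,0],[55,0,0,0,0],[55,0,0,0,0],[55,0,0,0,0],[55,0,0,0,0],[55,0,0,0,0],[55,0,0,0,0]]])

```text
t: 20.85
eef_pos: [0.5017, -0.3111, 0.2487]
tool_rot: [0.0, 0.987, 0.159, 0.0]
contact_force: [-1.0, 0.3, -1.4]
gripper_width: 0.718
grasp_force: 44.6
```

Run:
```python
from h import *
o=get_obs();x,y,z=o['eef_pos'];f=z-.0283
shot('w7',[(x,y,f+.06,.031)])
two('s5',[(x,y,f,.015),(x,y,f+.06,.031),(x,y,f+.008,.031),(.5025,-.311,.196,.0295)],100,110,3)
b=cv2.imread('pics/s5.png')[:300];a=cv2.imread('pics/w7.png')[210:470,120:520];a=(255*(a/255.)**.6).astype(np.uint8)
cv2.imwrite('pics/d7.png',np.hstack([np.vstack([b,cv2.resize(a,(600,300))])]))
```

```text
20.9 [ 0.5017 -0.3111  0.2487] [ 0.5731 -0.2883  0.3916]
21.0 [ 0.5017 -0.3111  0.2487] [-0.5436 -0.4743 -1.5301] 0.7208038158177975
```

View pics/d7.png

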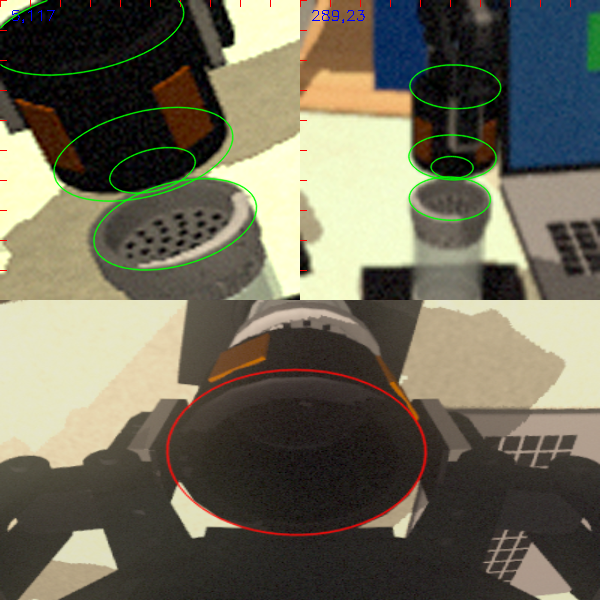

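Call:
arm_command(rows=[[[55,0.01,0,0,0],[55,0,0,-0.15,0],[55,0,0,-0.15,0],[55,0,0,-0.1,0],[55,0,0,-0.08,0],[55,0,0,-0.03,0],[55,0,0,-0.01,0],[55,0,0,0,0],[55,0,0,0,0],[55,0,0,0,0]]])

```text
t: 22.25
eef_pos: [0.5024, -0.311, 0.2177]
tool_rot: [0.0, 0.987, 0.159, 0.0]
contact_force: [0.1, -0.2, -2.3]
gripper_width: 0.718
grasp_force: 44.6
```

Call:
arm_command(rows=[[[55,0,0,-0.015,0],[55,0,0,-0.015,0],[55,0,0,0,0],[55,0,0,0,0],[55,0,0,0,0],[55,0,0,0,0],[55,0,0,0,0],[55,0,0,0,0],[55,0,0,0,0],[55,0,0,0,0]]])

```text
t: 23.5
eef_pos: [0.5026, -0.3113, 0.2163]
tool_rot: [0.0, 0.987, 0.159, 0.0]
contact_force: [-0.7, 0.3, 5.9]
gripper_width: 0.719
grasp_force: 45.1
```

Call:
arm_command(rows=[[[66,0,0,0,0],[85,0,0,0,0],[85,0,0,0,0],[85,0,0,0,0],[85,0,0,0.4,0],[85,0,0,0.5,0],[85,0,0,0.3,0],[85,0,0,0,0],[85,0,0,0,0],[85,0,0,0,0]]])

```text
t: 24.75
eef_pos: [0.5017, -0.3108, 0.2864]
tool_rot: [-0.001, 0.987, 0.159, -0.001]
contact_force: [-0.1, -0.4, -0.2]
gripper_width: 0.997
grasp_force: 0.0
```

Run:
```python
from h import *
shot('w8')
two('s6',[(.5025,-.311,.248,.031),(.5025,-.311,.196,.0295)],100,130,4)
```

```text
24.8 [ 0.5018 -0.3108  0.2866] [ 0.5734 -0.2881  0.4292]
24.9 [ 0.5021 -0.3109  0.287 ] [-0.2246  0.373  -0.5833] 0.9939904558918362
```

View pics/s6.png

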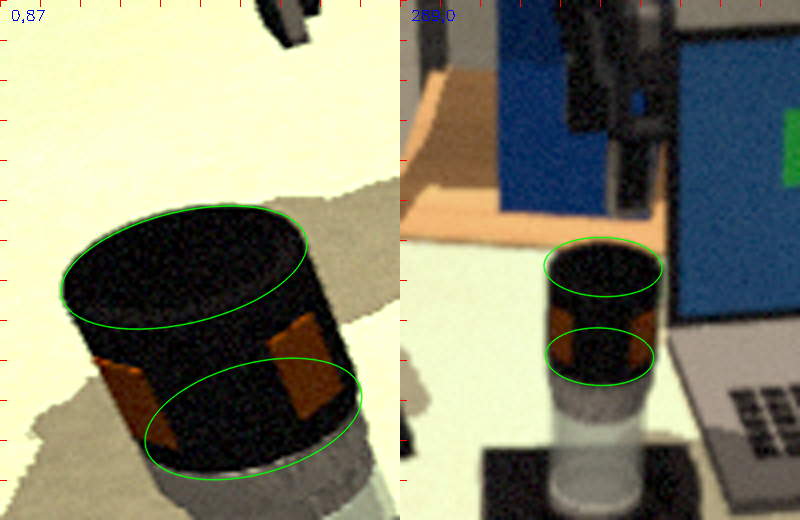

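Call:
arm_command(rows=[[[85,-0.146,0.95,0,0],[85,-0.146,0.95,0,0],[85,-0.146,0.95,0,0],[85,-0.146,0.95,0,0],[85,-0.146,0.95,0,0],[85,-0.146,0.95,0,0],[85,-0.146,0.95,0,0],[65,0,0,-0.9,0],[65,0,0,-0.9,0],[65,0,0,-0.8,0]]])

```text
t: 26.15
eef_pos: [0.4407, 0.088, 0.1301]
tool_rot: [-0.0, 0.987, 0.159, 0.0]
contact_force: [0.9, -0.5, 0.1]
gripper_width: 0.763
grasp_force: 0.0
```

Run:
```python
from h import *
shot('w9');p=dict(np.load('pics/w9_p.npz'));im=np.load('pics/w9.npy')
print(proj('wrist',(.4407,.0878,.052),p),np.ptp(circ('wrist',.4407,.0878,.052,.012,p),axis=0))
g=im.max(2);m=(g<35).astype(np.uint8)
n,l,s,c=cv2.connectedComponentsWithStats(m)
for i in range(1,n):
    if s[i][4]>80:print(s[i],c[i],atz('wrist',c[i],.052,p))
```

```text
26.2 [0.437  0.0869 0.125 ] [0.5121 0.1108 0.273 ]
[318.2856 251.8225] [38.1582 36.1485]
[   0    0  168  202 5303] [ 82.3502 120.7298] [0.478  0.2677]
[627  90  13  27 113] [633.0265 103.7876] [ 0.6274 -0.1041]
[ 301  234   38   37 1104] [319.9049 252.2346] [0.4408 0.0867]
[ 480  257   78   84 3089] [513.8666 297.6394] [ 0.4512 -0.059 ]
[615 269  25  65 172] [627.8372 301.9593] [ 0.48   -0.1893]
[   14   297   626   183 56385] [320.9328 418.1404] [0.3072 0.0415]
[362 366  32  25 618] [377.4547 378.3172] [0.3594 0.0144]
[626 461  14  19 122] [634.5984 472.6475] [ 0.2482 -0.4822]
```

Call:
arm_command(rows=[[[65,0,-0.02,0,0],[65,0,0,-0.6,0],[65,0,0,-0.6,0],[65,0,0,-0.4,0],[65,0,0,-0.18,0],[65,0,0,0,0],[20,0,0,0,0],[20,0,0,0,0],[20,0,0,0,0],[20,0,0,0,0]]])

```text
t: 27.45
eef_pos: [0.4419, 0.087, 0.026]
tool_rot: [0.0, 0.987, 0.159, 0.001]
contact_force: [-0.4, -0.3, 7.5]
gripper_width: 0.359
grasp_force: 38.9
```

Call:
arm_command(rows=[[[20,0,0,0,0],[20,0,0,0.5,0],[20,0,0,1,0],[20,0,0,1,0],[20,0,0,1,0],[20,0,0,1,0],[20,0.144,-0.948,0,0],[20,0.144,-0.948,0,0],[20,0.144,-0.948,0,0],[20,0.144,-0.948,0,0]]])

```text
t: 28.7
eef_pos: [0.4753, -0.1424, 0.2955]
tool_rot: [0.0, 0.987, 0.159, 0.0]
contact_force: [1.2, 0.2, -0.3]
gripper_width: 0.361
grasp_force: 40.1
```

Call:
arm_command(rows=[[[20,0.144,-0.948,0,0],[20,0.144,-0.948,0,0],[20,0.144,-0.948,0,0],[20,0,0,0,0],[20,0,0,0,0],[20,0,0,0,0],[20,0,0,0,0],[20,0,0,0,0],[20,0,0,0,0],[20,0,0,0,0]]])

```text
t: 29.95
eef_pos: [0.5015, -0.3113, 0.295]
tool_rot: [0.0, 0.987, 0.159, 0.0]
contact_force: [1.0, -0.6, -0.7]
gripper_width: 0.361
grasp_force: 40.2
```

Run:
```python
from h import *
shot('w10');p=dict(np.load('pics/w10_p.npz'));im=np.load('pics/w10.npy')
o=get_obs();x,y,z=o['eef_pos'];print(o['eef_pos'],o['contact_force'])
t=z-.026+.052
print(proj('wrist',(x,y,t),p),np.ptp(circ('wrist',x,y,t,.012,p),axis=0))
u,v=proj('wrist',(x,y,t),p).astype(int)
for k in range(-32,33,8): print(im.max(2)[v+k,u-60:u+61:5])
```

```text
30.0 [ 0.5015 -0.3113  0.2949] [ 0.5729 -0.2885  0.4379]
[ 0.5015 -0.3113  0.2949] [-0.5051  0.6169 -1.5488]
[317.1478 342.0241] [64.8394 54.0499]
[ 35  64  62  54  28  51  57  78  76 149 169 166 169 168 169  85  81  56
  54  53  23  18  44  52  48]
[43 61 54 29 27 51 63 84 84 82 20 23 27 19 20 16 79 83 82 68 50 20 29 48
 47]
[55 56 54 25 27 79 80 74 23 22 19 18 21 21 16 18 15 18 64 82 80 14 16 50
 46]
[49 73 60 26 32 81 69 21 21 20 21 17 18 18 20 18 18 19 18 58 83 22 23 68
 68]
[26 27 63 23 40 81 19 18 22 20 22 21 20 19 20 19 18 18 15 18 83 14 16 63
 15]
[26 24 23 24 20 82 18 22 19 19 20 15 21 17 19 19 16 13 14 46 84 15 23 16
 14]
[19 26 21 26 23 81 82 19 21 21 19 20 20 17 21 19 18 17 13 81 86 15 17 12
 16]
[ 21  21  18  27  22 180 146  85  81  23  23  21  17  18  20  20  17  80
  82 116 115  14  22  17  14]
[ 16  21  21  25  21 180 178 181 180  85  80  78  81  81  79  78  85 122
 120 117 121  15  19  15  18]
```

Call:
arm_command(rows=[[[20,0.015,0,0,0],[20,0,0,-0.15,0],[20,0,0,-0.12,0],[20,0,0,-0.1,0],[20,0,0,-0.06,0],[20,0,0,-0.03,0],[20,0,0,0,0],[20,0,0,0,0],[20,0,0,0,0],[20,0,0,0,0]]])

```text
t: 31.25
eef_pos: [0.5024, -0.3114, 0.2674]
tool_rot: [0.0, 0.987, 0.159, 0.0]
contact_force: [0.3, 0.2, -0.0]
gripper_width: 0.359
grasp_force: 40.2
```

Call:
arm_command(rows=[[[20,0,0,-0.015,0],[20,0,0,-0.015,0],[20,0,0,0,0],[20,0,0,0,0],[20,0,0,0,0],[20,0,0,0,0],[20,0,0,0,0],[20,0,0,0,0],[20,0,0,0,0],[20,0,0,0,0]]])

```text
t: 32.5
eef_pos: [0.5027, -0.3117, 0.2662]
tool_rot: [0.0, 0.987, 0.159, 0.0]
contact_force: [-0.4, -0.1, 6.2]
gripper_width: 0.358
grasp_force: 40.7
```

Call:
arm_command(rows=[[[40,0,0,0,0],[65,0,0,0,0],[65,0,0,0,0],[65,0,0,0,0],[65,0,0,0.4,0],[65,0,0,0.5,0],[65,0,0,0.5,0],[65,0,0,0,0],[65,0,0,0,0],[65,0,0,0,0]]])

```text
t: 33.75
eef_pos: [0.5018, -0.3112, 0.3482]
tool_rot: [-0.001, 0.987, 0.159, -0.001]
contact_force: [-0.3, -0.6, -0.3]
gripper_width: 0.762
grasp_force: 0.0
```

Run:
```python
from h import *
o=get_obs();print(o['t'],o['eef_pos'],o['contact_force'],o['grasp_force'])
for n in('scene','side'):
    im=cams.read_camera(n);u=proj(n,(.5025,-.3113,.292));print(n,u,np.ptp(circ(n,.5025,-.3113,.292,.012),axis=0))
    x,y=u.astype(int)
    for k in range(-18,31,3):
        if 0<=y+k<480:print(y+k,im.max(2)[y+k,max(x-30,0):x+31:3])
```

```text
33.75 [ 0.5018 -0.3112  0.3482] [-0.3043 -0.5663 -0.3293] 0.0
scene [ 29.1098 116.2181] [25.4795 11.3255]
98 [163 163 165 165 166 163 164 164 165 163 165 163 161 164 166 168 168 171
 166 169]
101 [162 166 164 167 162 164 166 166 167 165 170 164 165 167 171 170 169 169
 170 169]
104 [166 165 164 165 165 163 167 163 164 164 164 166 167 168 172 169 169 173
 171 173]
107 [163 165 166 172 168 164 167 161 161 166 171 168 178 174 172 170 173 169
 172 171]
110 [170 166 168 165 166 168 169 153  76  23  17  15  10  22  72 156 172 171
 172 173]
113 [167 163 170 168 166 151  65   0   8  18   9   8  14   7 115 119 175 171
 170 172]
116 [169 165 167 170 141  54  10  11  16   9  13  12  11  44 154  64 153 171
 173 173]
119 [166 167 162 166 128 142   0  22   7  13   5  46 144 102  59  71  99 173
 173 172]
122 [169 170 169 170 171  81 144 152 147 131 101  66  68  55  62  71  61 180
 172 172]
125 [168 169 170 168 171  80  58  66  60  64  67  69  71  72  70  68  72 141
 172 175]
128 [169 170 168 169 169 170  57  59  63  65  68  69  71  70  70  73  72  62
 176 174]
131 [167 167 170 170 169 171  78  60  
[... 1202 characters left out ...]
 136 134 123 116  72  82  78  60  59  51  84 138   7  59
  62  63  62]
57 [150 152 153 152 151 153 150 149  78  79  83  63  59 123 148 138  11  63
  63  65  63]
60 [117 124 127 129 132 136 141 141  76  81  77  71  58  83 113 139  10  60
  64  66  60]
63 [153 155 155 154 153 145 131 139  89  80  82  78  58  75  77 100  14  62
  62  59  64]
66 [156 156 157 157 156 157  76 137 139 122 108 116  81  75  67  69  18  62
  66  62  61]
69 [158 157 158 157 156 147  29  76  97 118 127 118 108  67  38  44  16  62
  62  62  66]
72 [158 155 155 158 157 149  10   4  44  64  67  64  58  27   8  58  15  62
  60  62  63]
75 [156 157 157 158 156 149   8  14   9  16   5  13   8   8   0  75  18  62
  66  65  64]
```

```bash
python3 -c "
from station import job
print(job.hand_in())"
```

```text
the job is handed in; nothing more can be done
None
```

I put the roaster together in order (chamber, screen dish, drum, cap) and handed it in at about 34 s; my last measurements put all four parts seated and centred, but the hand-in gave no verdict. I viewed 15 pictures, one over the limit of 14, so I checked the cap from pixel values instead of viewing it.

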